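# Packing up the hanging foot of a plate rack

### The job

The loaded plate rack on the bench is out of true: one of its two front feet bears on the bench, the other hangs a little clear of it. Pick up the white packer from the chopping board by its grip and, with the blade flat on the bench, try its thin end under the front feet: it jams at the foot that bears and slides in under the one that hangs. Push it home there until the whole foot is over the blade and leave it lying flat, without knocking the rack or disturbing the bowl, the bottle or the mug.

Things in the scene. Friction and masses are not known exactly. Their poses are not given: they have to be found in the camera images.
- packer: Loose white plastic packer (levelling shim): flat blade 90 mm long (its x), 40 mm wide (y), 6 mm thick, 45 g, with an upright finger grip on its tail: a rib 14 mm thick (y), 28 mm long (x -45 to -17 mm), top 34 mm above the underside. Origin: centre of the blade's underside. +x is the thin end: the last 10 mm slope from 6 to 2.5 mm. Starts flat on the board, +x within 35 degrees of the rack's +x.
- packer_tip (a point): Middle of the packer's thin end, on its underside, 45 mm from its origin along its x.
- board: Wooden chopping board, 150 mm (x) by 140 mm (y), 18 mm thick, heavy, stays put. Origin: centre of its underside. It lies to the left or to the right of the robot's middle, and the bowl on the other side.
- rack: Steel plate rack loaded with plates, so heavy that it stays put. Wire deck 240 mm deep (x -140 to +100), 420 mm wide (y), underside 138 mm and top 150 mm above the bench; plates reach 225 mm. Origin: on the bench under the deck; x from front (robot side) to back, y to the left seen from the robot. Legs 18 mm thick; black feet 30 mm across, 8 mm high, the front ones 40 mm behind the deck's front edge.
- foot_left (a point): Point on the bench below the axis of the left front foot (rack frame: x -100 mm, y +150 mm). Axes as the rack's. One front foot, left or right (not told), stands on the bench; the other hangs with its underside 8 mm above the bench.
- foot_right (a point): Point on the bench below the axis of the right front foot (rack frame: x -100 mm, y -150 mm). Axes as the rack's. With the packer home its rib stands close under the deck's front edge: an upright hand there would meet the deck, so it must lean back from the rack by 25 to 45 degrees.
- bowl: Steel bowl, 130 mm across, 55 mm high, upright; bystander. Origin: centre of its underside.
- bottle: Clear plastic bottle, 64 mm across, 190 mm high, standing left of the rack; bystander. Origin: centre of its underside.
- mug: White mug, 80 mm across, 90 mm high, standing right of the rack; bystander. Origin: centre of its underside.

How it is judged:
On the way, in this order (a step that is already met when the one before it is completed fails the run):
1. the packer is picked up: held by the fingers with its underside more than 30 mm above the bench (height (world z) of packer above 0.03 m and contact force between the fingers and packer above 0.5 N), for 0.1 s.
2. the packer, pushed by the fingers, flat on the bench, has its thin end under the axis of a front foot (height (world z) of packer below 0.006 m and contact force between the fingers and packer above 0.3 N and ((x of foot_left in the frame of packer between -0.02 and 0.045 m and y of foot_left in the frame of packer between -0.015 and 0.015 m) or (x of foot_right in the frame of packer between -0.02 and 0.045 m and y of foot_right in the frame of packer between -0.015 and 0.015 m))), for 0.05 s.
At the end, for the whole second after the job is handed in: The packer lies still and flat on the bench (underside within 3 mm of it, tilt under 0.04 rad) under the hanging front foot, left or right: the foot's axis is within 12 mm of the packer's centreline, at least 14 mm back from its thin end and at least 25 mm in from its tail (height (world z) of each of packer, packer_tip below 0.003 m and angle between packer's own z axis and vertical below 0.04 rad and linear speed of packer below 0.01 m/s and ((x of foot_left in the frame of packer between -0.02 and 0.031 m and y of foot_left in the frame of packer between -0.012 and 0.012 m) or (x of foot_right in the frame of packer between -0.02 and 0.031 m and y of foot_right in the frame of packer between -0.012 and 0.012 m))); the robot touches nothing.
It fails at once if the rack is knocked: the arm or hand presses on it with more than 30 N (contact force between any of the arm, the fingers and rack above 30 N).
It fails at once if the bowl is shifted by more than 20 mm (distance of bowl from where it was at the start of the episode above 0.02 m).
It fails at once if the bottle is shifted by more than 20 mm (distance of bottle from where it was at the start of the episode above 0.02 m).
It fails at once if the mug is shifted by more than 20 mm (distance of mug from where it was at the start of the episode above 0.02 m).
It also fails if it takes over 64 s, if anything falls off the work surface, if the arm or the gripper's body presses on something with over 40 N, if the wrist force passes 120 N, or if a joint passes its speed limit or range.

### The arm

A 7-joint arm with a two-finger parallel gripper is mounted at the origin on the work surface. World frame = base frame: x ahead of the robot, y to its left, z up, the work surface at z = 0. Lengths are in m, angles in rad, forces in N, time in s.
With the tool pointing down it reaches from about 0.425 to 0.875 m from the base axis. Payload 9.9 kg.
Tool frame: the origin (TCP) lies at the very end of the fingers, on their centre line; the grasp point (between the pads) lies 19 mm behind it; y points along the fingers, z is the direction in which the jaws open and shut, and the axes are right-handed (so a half turn about y gives the same grasp; the last joint's range is limited). The gripper opens to 85 mm and grips with 20 to 120 N. Pads are 22 mm wide; open, the fingers measure 114 mm over their backs; the gripper's body (76 mm by 85 mm) begins 54 mm behind the grasp point. The pads swing forward as they close: fully open they stand 13 mm farther back than shut.
Start: joints at [-1.306, 0.576, 0.025, 1.437, -0.015, 1.129, -0.057], TCP at [0.231, 0.634, 0.231] pointing down, gripper open.
Joint ranges: [-2.76, 2.76], [-0.34, 2.15], [-1.52, 1.57], [0.19, 2.46], [-1.09, 4.23], [0.17, 1.99], [-2.82, 2.82]. Speed limits (rad/s): [2.22, 2.22, 3.01, 3.01, 3.14, 3.14, 3.14].

### API

Orientations are given as a unit quaternion [w, x, y, z].
In Python, from station import r gives the robot as it stands.
- The arm moves only by the tool jog_arm, never from a script. Its arguments are lists of equal length, an entry for each row: "fingers": the opening in per cent of the stroke, from 0 (shut) to 100 (fully open); "slide": the shift along the tool's x, y, z in cm, a list of three; "rotation": the turn, a rotation vector about the tool's x, y, z in degrees, a list of three. A call has 1 to 12 rows; each row is the pose to reach, as a shift and turn from the pose commanded when the call began, along the tool's axes at that moment; what a row does not reach only later rows make up. A row lasts 1/12 s, in which the tool goes at most 41.7 mm and 7.16 degrees, less where a joint would pass 70% of its speed; a pose out of reach is approached as far as the arm can. A call with a gripper value outside its range is refused whole. The fingers move at their own pace and stop on an object; "grip_force" is the grip in N (left out, the last holds). Time passes only in rows, so rows that repeat a pose let the fingers close. It gives the time, the measured TCP pose, the force and the opening at its end, in the units of the state.
- r.observe(): the state, without advancing time (a new reading comes with each control period).
- r.get_image(name): name is "scene" or "top" or "wrist"; returns the picture (420x560x3 uint8, blue, green, red); there is no depth.
- r.camera_params(name): a dict with "mtx" (3x3 intrinsics, pixels), "dist" ([k1, k2, p1, p2, k3] as OpenCV has them; the pictures are not rectified), "world_from_camera" (4x4, takes a point from camera to world coordinates). Camera axes: x right, y up, looking along -z (the intrinsics and any distortion apply to the point x, -y, -z); pixel columns grow to the right and rows downward; lengths in m; the calibration is good to about 2 mm. A picture is of the moment at which its call begins: read the wrist's pose just before it. camera_params takes no time and is no camera call; for the wrist camera it gives the pose at the moment of the call.
- r.hand_in(): hands the job in, once; it reports no verdict.
The state is a dict: "clock": time; "q": joint angles; "qvel": joint speeds; "joint_torque": joint torques, N m; "tool_pos": TCP position; "tool_rot": TCP orientation; "contact_force": force on the tool from outside, world axes, zero at the start; "moment": the same for the moment, N m; "gripper_width": opening from 0.0 (shut) to 1.0 (fully open).
Only numpy, scipy, OpenCV 4.12 (cv2) and the standard library are available. Lean on these libraries where they do the work, as an engineer would, in place of code of your own. Each camera call takes 0.05 s, during which the arm holds its last target.

## Working session

There is one attempt and no reset: what is moved stays moved. The work goes in short steps, Python scripts to look and compute and a tool call to move; the robot and the scene stay as the last step left them, time stands still between calls to the robot, and variables do not carry over. Pictures are saved under pics/ and viewed, and the job is handed in when it is done.

Besides the shell and the picture viewer there is one more tool, called after "Call:" by a JSON object that holds its "op" and its "data", one argument or row to a line. jog_arm: Moves the arm, as the interface text tells. Its arguments: {"type":"object","properties":{"fingers":{"type":"array"},"slide":{"type":"array"},"rotation":{"type":"array"},"grip_force":{"type":"number"}},"required":["fingers","slide","rotation"]}

```bash
ls -la; mkdir -p pics; cat > h.py <<'E'
import numpy as np, cv2
from station import r
from scipy.spatial.transform import Rotation as R
def Rq(q): return R.from_quat([q[1],q[2],q[3],q[0]])
def ray(p,uv):
    K=np.array(p["mtx"]);d=np.array(p["dist"],float);T=np.array(p["world_from_camera"])
    u=cv2.undistortPoints(np.array(uv,float).reshape(-1,1,2),K,d).reshape(-1,2)
    v=np.c_[u[:,0],-u[:,1],-np.ones(len(u))]
    return T[:3,3],v@T[:3,:3].T
def onz(p,uv,z):
    o,v=ray(p,uv); return o+v*((z-o[2])/v[:,2])[:,None]
def proj(p,X):
    K=np.array(p["mtx"]);d=np.array(p["dist"],float);T=np.array(p["world_from_camera"])
    c=(np.atleast_2d(X)-T[:3,3])@T[:3,:3]
    c=c*[1,-1,-1]
    return cv2.projectPoints(c,np.zeros(3),np.zeros(3),K,d)[0].reshape(-1,2)
def snap(n,f):
    im=r.get_image(n); cv2.imwrite(f"pics/{f}.png",im); return im
E
python3 - <<'E'
from h import *
print(r.observe())
for n in("scene","top","wrist"):
    snap(n,n+"0"); print(n,r.camera_params(n))
E
```

```text
total 12
drwxr-xr-x  3 agent agent 4096 Dec  7 09:34 .
drwxr-xr-x 23 root  root  4096 Dec  7 09:34 ..
drwxr-xr-x  2 agent agent 4096 Dec  7 09:34 pics
{'clock': 0.0, 'q': array([-1.30580166,  0.57654993,  0.02486699,  1.4379098 , -0.01501142,
        1.12902524, -0.05650581]), 'qvel': array([ 0.00042192, -0.00103319,  0.00018509, -0.00197424,  0.00010018,
        0.00075324, -0.00145082]), 'joint_torque': array([-8.90831234e-04, -7.65750360e+01,  2.25023568e+00, -2.85976070e+01,
        1.53485552e-02,  1.25684525e-02,  2.12275616e-06]), 'tool_pos': array([0.2305373 , 0.63391719, 0.23043058]), 'tool_rot': array([-0.69578161,  0.69698016, -0.1227644 ,  0.12261938]), 'contact_force': array([0.50818748, 0.03169519, 0.4611334 ]), 'moment': array([0.02121868, 0.05283175, 0.00406362]), 'gripper_width': 1.0007694453371598}
scene {'mtx': array([[539.48544517,   0.        , 274.58638977],
       [  0.        , 539.48544517, 207.45949776],
       [  0.        ,   0.        ,   1.        ]]), 'dist': array([-0.07052982,  0.        ,  0.        ,  0.        ,  0.        ]), 'world_from_camera': 
[... 675 characters left out ...]
8015e-03],
       [ 1.82028568e-03,  1.18318659e-01,  9.92974008e-01,
         1.05031066e+00],
       [ 0.00000000e+00,  0.00000000e+00,  0.00000000e+00,
         1.00000000e+00]])}
wrist {'mtx': array([[337.23734935,   0.        , 281.20614731],
       [  0.        , 337.23734935, 212.3181601 ],
       [  0.        ,   0.        ,   1.        ]]), 'dist': array([-0.03283177,  0.        ,  0.        ,  0.        ,  0.        ]), 'world_from_camera': array([[ 0.34197292, -0.90164938, -0.26473178,  0.16240167],
       [ 0.93970897,  0.32774601,  0.0976197 ,  0.65953115],
       [-0.00125396, -0.28215412,  0.95936827,  0.37274389],
       [ 0.        ,  0.        ,  0.        ,  1.        ]])}
```

View pics/scene0.png

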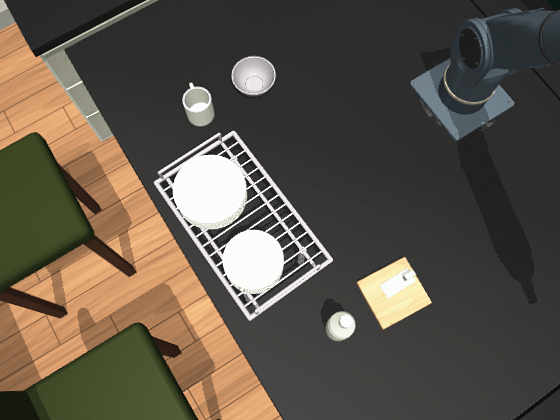

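View pics/top0.png

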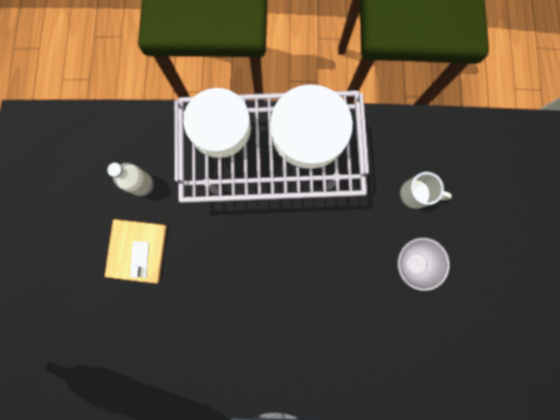

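View pics/wrist0.png

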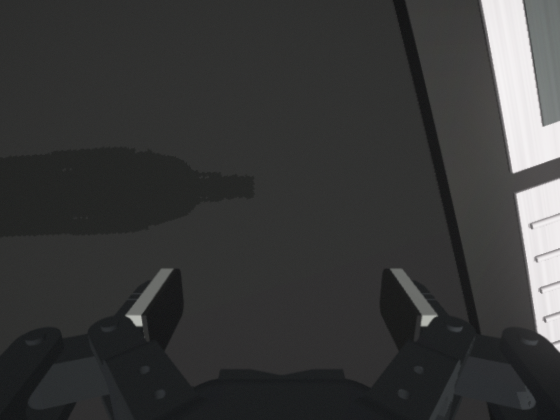

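The packer is on the board, on the left, with its grip towards the robot (top image about (139,258)). The rack front edge is at row ~195 and the bowl is on the right. I'll enlarge these areas.

```bash
python3 - <<'E'
import cv2
t=cv2.imread("pics/top0.png"); s=cv2.imread("pics/scene0.png")
cv2.imwrite("pics/c1.png",cv2.resize(t[215:290,95:175],None,fx=8,fy=8,interpolation=cv2.INTER_CUBIC))
cv2.imwrite("pics/c2.png",cv2.resize(cv2.convertScaleAbs(t[85:215,165:375],alpha=1.8,beta=10),None,fx=3.8,fy=3.8,interpolation=cv2.INTER_CUBIC))
cv2.imwrite("pics/c3.png",cv2.resize(s[250:335,350:440],None,fx=7,fy=7,interpolation=cv2.INTER_CUBIC))
cv2.imwrite("pics/c4.png",cv2.resize(cv2.convertScaleAbs(s[125:325,150:340],alpha=1.8,beta=10),None,fx=3,fy=3,interpolation=cv2.INTER_CUBIC))
E
```

```text
(no output)
```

View pics/c1.png

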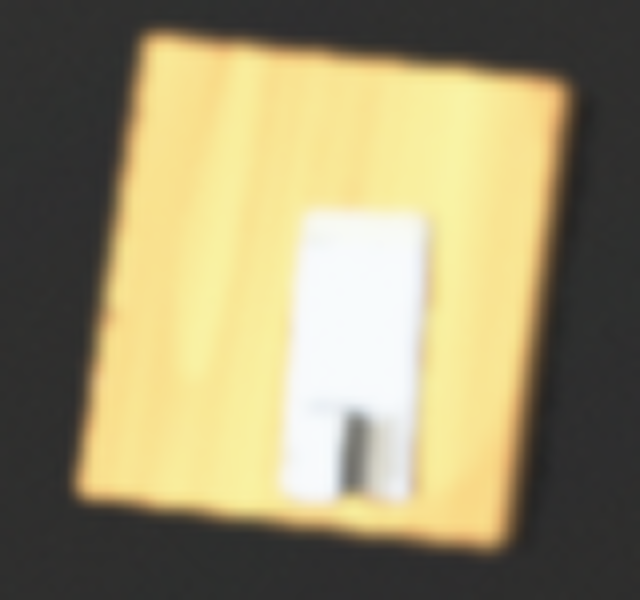

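View pics/c2.png

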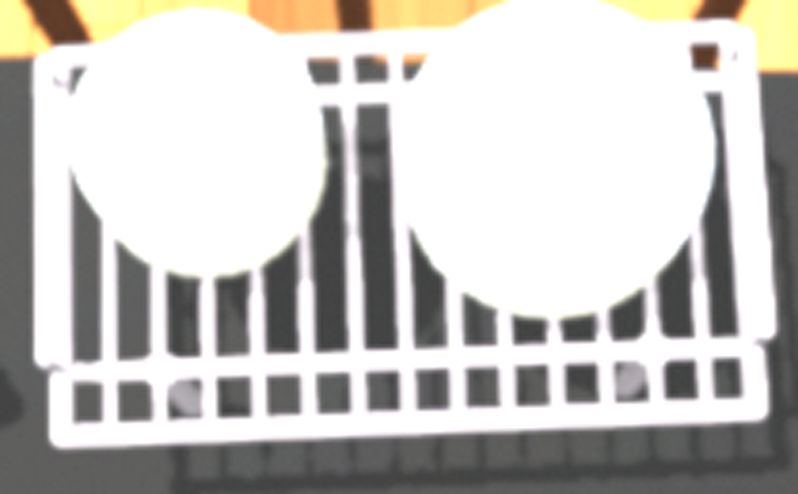

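View pics/c3.png

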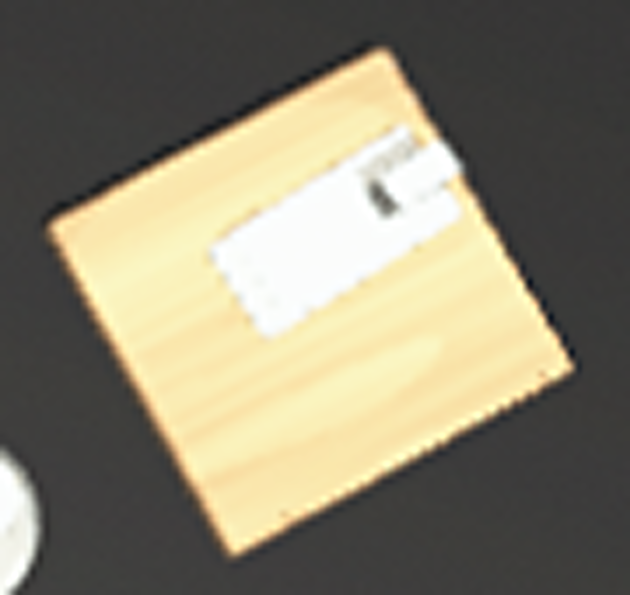

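View pics/c4.png

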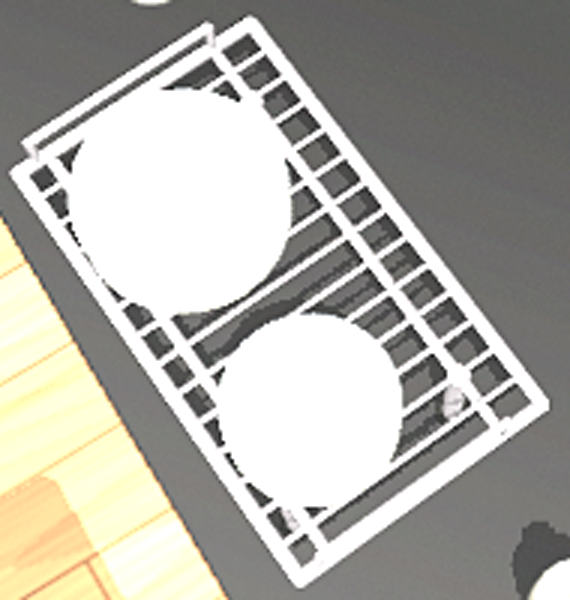

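```bash
cat > m1.py <<'E'
from h import *
T=r.camera_params("top");S=r.camera_params("scene")
def cr(p,f,o): return (np.array(p,float)+.5)/f-.5+np.array(o)
np.set_printoptions(precision=4,suppress=True)
dt=cr([[50,447],[768,420],[36,48],[750,22]],3.8,[165,85])
ds=cr([[548,405],[253,15],[300,587],[12,172]],3,[150,125])
print("deck top FL FR BL BR @.15\n",onz(T,dt,.15),"\n",onz(S,ds,.15))
# packer blade corners: tip-left, tip-right, tail-right, tail-left
pt=cr([[304,210],[428,213],[411,503],[283,496]],8,[95,215])
ps=cr([[270,340],[211,250],[408,124],[460,210]],7,[350,250])
for P,c in((T,pt),(S,ps)):
    X=onz(P,c,np.array([.022,.022,.024,.024]) if 0 else .0235)
    print(X[:,:2].round(4).tolist(), X.mean(0), np.degrees(np.arctan2(*(X[0]+X[1]-X[2]-X[3])[[1,0]])), np.linalg.norm((X[0]+X[1]-X[2]-X[3])/2))
bt=cr([[145,30],[573,80],[505,550],[75,497]],8,[95,215]); bs=cr([[232,557],[47,222],[388,47],[574,372]],7,[350,250])
for P,c in((T,bt),(S,bs)):
    X=onz(P,c,.018); print("board",X.mean(0),X[:,:2].round(3).tolist())
# legs tops seen: top (185,395),(630,380)
print("legs",onz(T,cr([[185,395],[630,380]],3.8,[165,85]),.138))
# bystanders
print("bowl",onz(T,[[424,264]],.055),onz(S,[[253.5,76]],.055))
print("bottle",onz(T,[[115,171]],.19),onz(S,[[346,319]],.19))
print("mug",onz(T,[[427,189]],.09),onz(S,[[198,100]],.09))
E
python3 m1.py
```

```text
deck top FL FR BL BR @.15
 [[ 0.6414  0.2315  0.15  ]
 [ 0.6656 -0.199   0.15  ]
 [ 0.8915  0.2533  0.15  ]
 [ 0.9167 -0.1912  0.15  ]] 
 [[ 0.647   0.2308  0.15  ]
 [ 0.6693 -0.1951  0.15  ]
 [ 0.8924  0.2474  0.15  ]
 [ 0.9179 -0.1793  0.15  ]]
[[0.5552, 0.3759], [0.5551, 0.3353], [0.4626, 0.3362], [0.4638, 0.3778]] [0.5092 0.3563 0.0235] -0.8606281063231128 0.09194705282492717
[[0.5553, 0.378], [0.5543, 0.3385], [0.4628, 0.3398], [0.4658, 0.3771]] [0.5096 0.3583 0.0235] -0.11469001394061015 0.09046053349791452
board [0.5304 0.3702 0.018 ] [[0.613, 0.434], [0.599, 0.292], [0.448, 0.307], [0.461, 0.448]]
board [0.5315 0.3731 0.018 ] [[0.613, 0.435], [0.599, 0.296], [0.45, 0.311], [0.464, 0.45]]
legs [[ 0.6763  0.1533  0.138 ]
 [ 0.6905 -0.1174  0.138 ]]
bowl [[ 0.5098 -0.3638  0.055 ]] [[ 0.5139 -0.3576  0.055 ]]
bottle [[0.7035 0.3654 0.19  ]] [[0.7063 0.367  0.19  ]]
mug [[ 0.6932 -0.3626  0.09  ]] [[ 0.696  -0.3566  0.09  ]]
```

```bash
cat > st.py <<'E'
from h import *
np.set_printoptions(precision=4,suppress=True)
o=r.observe(); A=Rq(o["tool_rot"]).as_matrix(); p=o["tool_pos"]
print("t",o["clock"],"p",p,"F",o["contact_force"],"w",o["gripper_width"],"\nq",o["q"]); print(A)
C=r.camera_params("wrist")["world_from_camera"]
E
cat > goal.py <<'E'
from h import *
np.set_printoptions(precision=4,suppress=True)
def orient(yaw,lean,sgn=1):
    # yaw: packer x dir (deg), lean deg ; tool z = sgn*packer y
    a,l=np.radians([yaw,lean]); f=np.array([np.cos(a),np.sin(a),0]);lft=np.array([-np.sin(a),np.cos(a),0])
    y=f*np.sin(l)-np.array([0,0,1])*np.cos(l); z=sgn*lft; x=np.cross(y,z)
    return np.c_[x,y,z]
def rel(p,A=None):
    """slide cm & rotvec deg from current measured pose to (p,A)"""
    o=r.observe(); B=Rq(o["tool_rot"]).as_matrix()
    if A is None:A=B
    s=B.T@(np.array(p)-o["tool_pos"])*100; v=np.degrees(R.from_matrix(B.T@A).as_rotvec())
    return s.round(2),v.round(1)
E
python3 - <<'E'
from st import *
from goal import *
print("cam in tool",A.T@(C[:3,3]-p)); print(A.T@C[:3,:3])
for s in(1,-1):
  for l in(0,35): print(s,l,rel([.3,.5,.25],orient(0,l,s)))
E
```

```text
t 0.15 p [0.2305 0.634  0.2306] F [0.1599 0.0775 0.6094] w 1.0003770782018324 
q [-1.3058  0.5764  0.0249  1.4377 -0.015   1.129  -0.0565]
[[ 0.9398 -0.0004  0.3417]
 [-0.3417 -0.0013  0.9398]
 [ 0.0001 -1.     -0.0013]]
cam in tool [-0.0727 -0.1421  0.0005]
[[ 0.0003 -0.9594 -0.2821]
 [-0.0001  0.2821 -0.9594]
 [ 1.      0.0003  0.    ]]
1 0 (array([ 11.11,  -1.92, -10.23]), array([  0.1, -20. ,  -0. ]))
1 35 (array([ 11.11,  -1.92, -10.23]), array([  6.2, -19.3, -34.6]))
-1 0 (array([ 11.11,  -1.92, -10.23]), array([  0. , 160. ,   0.1]))
-1 35 (array([ 11.11,  -1.92, -10.23]), array([ 48.3, 153.3,   8.6]))
```

```bash
python3 - <<'E'
from goal import *
print(rel([.485,.3575,.14],orient(-.5,35)))
E
```

```text
(array([ 33.36,   9.09, -17.28]), array([  6. , -18.8, -34.7]))
```

Call:
{"op": "jog_arm", "data": {
  "fingers": [60,60,60,60,60,60,60,60,60,60,60,60],
  "slide": [
    [33.4,9.1,-17.3],
    [33.4,9.1,-17.3],
    [33.4,9.1,-17.3],
    [33.4,9.1,-17.3],
    [33.4,9.1,-17.3],
    [33.4,9.1,-17.3],
    [33.4,9.1,-17.3],
    [33.4,9.1,-17.3],
    [33.4,9.1,-17.3],
    [33.4,9.1,-17.3],
    [33.4,9.1,-17.3],
    [33.4,9.1,-17.3]
  ],
  "rotation": [
    [6,-18.8,-34.7],
    [6,-18.8,-34.7],
    [6,-18.8,-34.7],
    [6,-18.8,-34.7],
    [6,-18.8,-34.7],
    [6,-18.8,-34.7],
    [6,-18.8,-34.7],
    [6,-18.8,-34.7],
    [6,-18.8,-34.7],
    [6,-18.8,-34.7],
    [6,-18.8,-34.7],
    [6,-18.8,-34.7]
  ]
}}

```text
clock: 1.15
tool_pos: [0.4856, 0.3572, 0.1401]
tool_rot: [-0.673, 0.675, 0.209, 0.217]
contact_force: [-0.5, 0.4, -0.4]
gripper_width: 0.6
```

```bash
python3 - <<'E'
from st import *
from goal import *
print(rel([.485,.3575,.14],orient(-.5,35)))
snap("wrist","w1")
E
```

```text
t 1.15 p [0.4856 0.3572 0.1401] F [-0.533   0.3948 -0.4264] w 0.5997585648039508 
q [-1.4223  0.5735  0.6095  2.2005  1.1265  0.1937 -0.4783]
[[ 0.8187  0.5741  0.0107]
 [-0.009  -0.0057  0.9999]
 [ 0.5741 -0.8188  0.0006]]
(array([-0.06, -0.03,  0.02]), array([ 0. , -0.1,  0. ]))
```

View pics/w1.png

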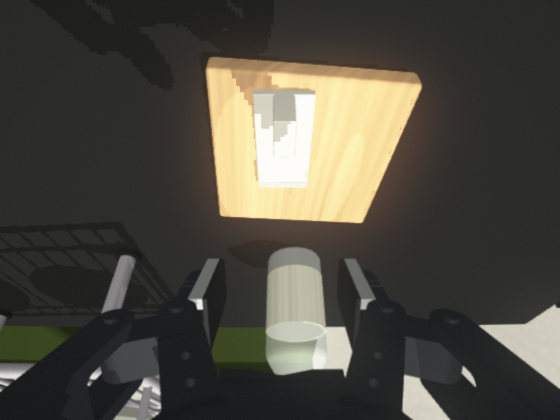

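The wrist view is inverted, with the robot side up. It shows the packer blade (254–315, 90–188), the rib at (285,110–155), and the rack's left front foot at about (125,255). I'll enlarge the packer and the foot.

```bash
python3 - <<'E'
import cv2
t=cv2.imread("pics/w1.png")
cv2.imwrite("pics/c5.png",cv2.resize(t[75:205,225:345],None,fx=4.5,fy=4.5,interpolation=cv2.INTER_CUBIC))
cv2.imwrite("pics/c6.png",cv2.resize(cv2.convertScaleAbs(t[225:345,0:200],alpha=2.5,beta=20),None,fx=4,fy=4,interpolation=cv2.INTER_CUBIC))
E
```

```text
(no output)
```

View pics/c5.png

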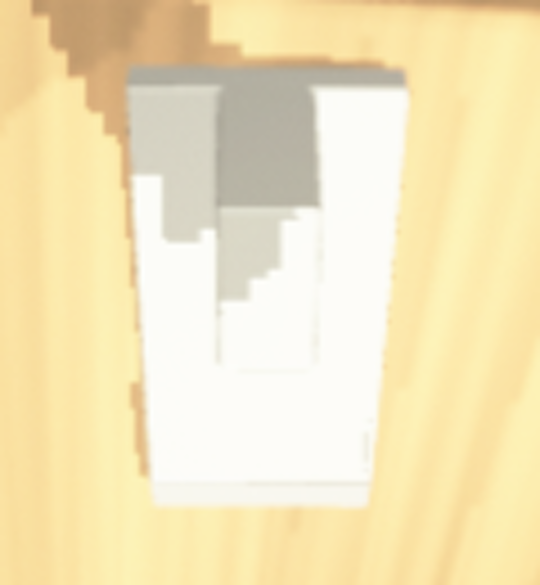

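View pics/c6.png

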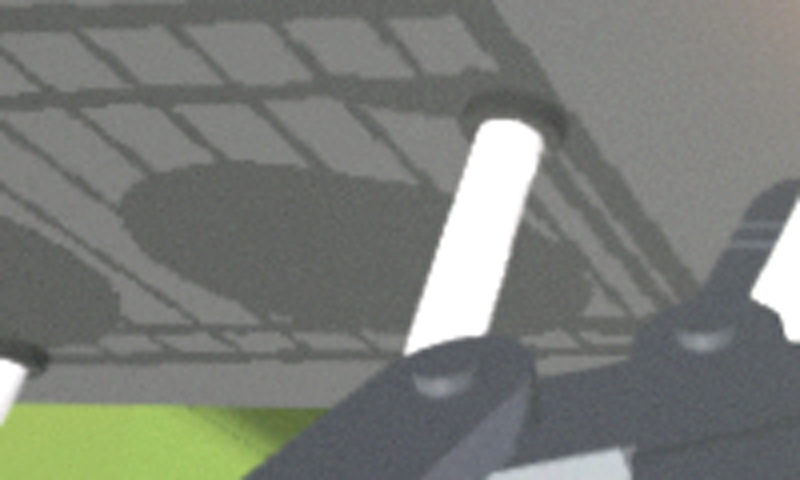

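```bash
python3 - <<'E'
from h import *
np.set_printoptions(precision=4,suppress=True)
W=r.camera_params("wrist")
def cr(p,f,o): return (np.array(p,float)+.5)/f-.5+np.array(o)
a=onz(W,cr([[218,207],[320,207],[218,369],[318,369]],4.5,[225,75]),.052)
b=onz(W,cr([[128,85],[408,88],[152,483],[370,483]],4.5,[225,75]),.024)
print(a,a.mean(0));print(b)
for X in(a,b):
    d=(X[2]+X[3]-X[0]-X[1])/2; print(np.linalg.norm(d),np.degrees(np.arctan2(d[1],d[0])), (X[0]+X[1])/2)
# foot: leg axis at top of foot (z~.008-.016)
f=cr([[512,128]],4,[0,225])
for z in(.008,.016):print(onz(W,f,z))
E
```

```text
[[0.463  0.355  0.052 ]
 [0.4631 0.3682 0.052 ]
 [0.4908 0.3542 0.052 ]
 [0.4909 0.3685 0.052 ]] [0.4769 0.3615 0.052 ]
[[0.4627 0.342  0.024 ]
 [0.4635 0.3814 0.024 ]
 [0.5434 0.3404 0.024 ]
 [0.5438 0.38   0.024 ]]
0.027796749689047863 -0.3922010420504976 [0.463  0.3616 0.052 ]
0.08049484280107802 -1.0439262755408176 [0.4631 0.3617 0.024 ]
[[0.6859 0.1753 0.008 ]]
[[0.6726 0.1824 0.016 ]]
```

```bash
python3 - <<'E'
from goal import *
print(rel([.483,.3605,.08],orient(-.8,30)))
print(rel([.483,.3605,.033],orient(-.8,30)))
E
```

```text
(array([-3.63,  4.81,  0.18]), array([-0.2,  0.2,  5. ]))
(array([-6.32,  8.66,  0.17]), array([-0.2,  0.2,  5. ]))
```

Call:
{"op": "jog_arm", "data": {
  "fingers": [55,55,55,55,55,55,55,55],
  "slide": [
    [-1.8,2.4,0.2],
    [-3.6,4.8,0.2],
    [-4.3,5.8,0.2],
    [-5.0,6.8,0.2],
    [-5.7,7.7,0.2],
    [-6.3,8.6,0.2],
    [-6.3,8.6,0.2],
    [-6.3,8.6,0.2]
  ],
  "rotation": [
    [0,0,2.5],
    [-0.2,0.2,5],
    [-0.2,0.2,5],
    [-0.2,0.2,5],
    [-0.2,0.2,5],
    [-0.2,0.2,5],
    [-0.2,0.2,5],
    [-0.2,0.2,5]
  ]
}}

```text
clock: 1.87
tool_pos: [0.4826, 0.361, 0.0336]
tool_rot: [-0.682, 0.684, 0.179, 0.187]
contact_force: [-0.2, 1.2, -0.4]
gripper_width: 0.551
```

```bash
python3 - <<'E'
from st import *
from goal import *
print(rel([.483,.3605,.033],orient(-.8,30)))
snap("wrist","w2")
E
```

```text
t 1.8667 p [0.4826 0.361  0.0336] F [-0.1975  1.2189 -0.424 ] w 0.5506038251585759 
q [-1.1608  0.7054  0.2805  2.2085  1.7814  0.255  -1.1647]
[[ 0.866   0.5     0.0129]
 [-0.0114 -0.006   0.9999]
 [ 0.5    -0.866   0.0005]]
(array([ 0.  ,  0.07, -0.05]), array([-0.1,  0. , -0. ]))
```

View pics/w2.png

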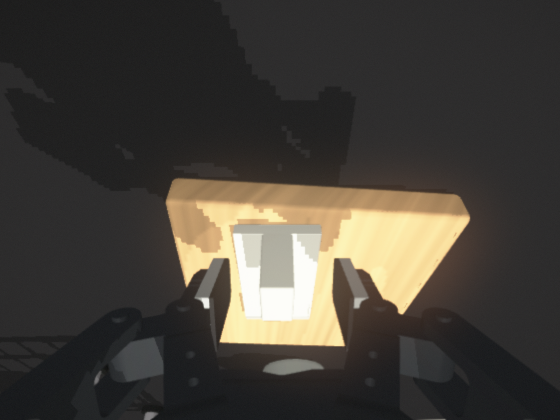

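The fingers straddle the rib: pads at columns 222 and 343, rib from 260 to 294. I'll close.

Call:
{"op": "jog_arm", "data": {
  "fingers": [5,5,5,5,5,5,5,5],
  "slide": [
    [0,0,0],
    [0,0,0],
    [0,0,0],
    [0,0,0],
    [0,0,0],
    [0,0,0],
    [0,0,0],
    [0,0,0]
  ],
  "rotation": [
    [0,0,0],
    [0,0,0],
    [0,0,0],
    [0,0,0],
    [0,0,0],
    [0,0,0],
    [0,0,0],
    [0,0,0]
  ],
  "grip_force": 40
}}

```text
clock: 2.58
tool_pos: [0.4833, 0.3603, 0.0345]
tool_rot: [-0.682, 0.684, 0.179, 0.188]
contact_force: [-3.2, 0.4, 5.6]
gripper_width: 0.153
```

```bash
python3 - <<'E'
from st import *
snap("wrist","w3")
E
```

```text
t 2.5833 p [0.4833 0.3603 0.0345] F [-3.2399  0.3916  5.5563] w 0.1531667938151049 
q [-1.161   0.7041  0.2822  2.2093  1.7838  0.2554 -1.1671]
[[ 0.8651  0.5014  0.014 ]
 [-0.0127 -0.0062  0.9999]
 [ 0.5015 -0.8652  0.001 ]]
```

View pics/w3.png

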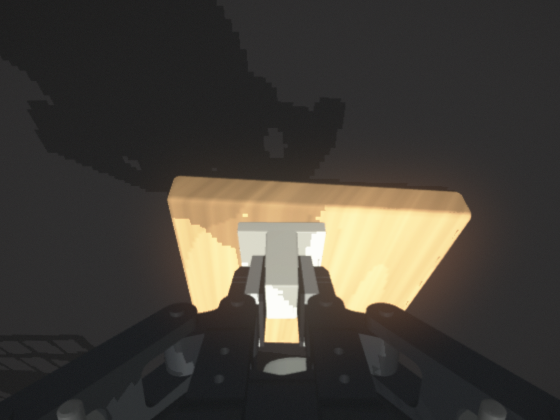

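Call:
{"op": "jog_arm", "data": {
  "fingers": [5,5,5,5,5,5,5],
  "slide": [
    [0.5,-0.87,0],
    [1.5,-2.6,0],
    [2.5,-4.3,0],
    [3.5,-6.0,0],
    [4.5,-7.8,0],
    [5.0,-8.65,0],
    [5.0,-8.65,0]
  ],
  "rotation": [
    [0,0,0],
    [0,0,0],
    [0,0,0],
    [0,0,0],
    [0,0,0],
    [0,0,0],
    [0,0,0]
  ]
}}

```text
clock: 3.22
tool_pos: [0.4841, 0.3605, 0.1367]
tool_rot: [0.683, -0.683, -0.178, -0.19]
contact_force: [-0.3, -0.5, 0.6]
gripper_width: 0.159
```

```bash
python3 - <<'E'
from st import *
snap("wrist","w4")
E
```

```text
t 3.2167 p [0.4841 0.3605 0.1367] F [-0.3236 -0.4776  0.5704] w 0.1591118586669078 
q [-1.1263  0.4949  0.2186  2.138   1.0285  0.3765 -0.3395]
[[ 0.8643  0.5027  0.0154]
 [-0.0156 -0.0038  0.9999]
 [ 0.5027 -0.8645  0.0046]]
```

View pics/w4.png

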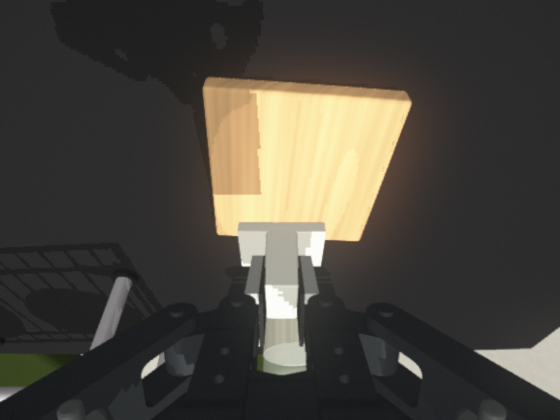

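```bash
python3 - <<'E'
from goal import *
print(rel([.47,.02,.12],orient(3.1,30)))
print(rel([.47,.02,.06],orient(3.1,30)))
E
```

```text
(array([ -1.44,   0.78, -34.04]), array([ 1.8, -3.5,  0.1]))
(array([ -4.45,   5.97, -34.06]), array([ 1.8, -3.5,  0.1]))
```

Call:
{"op": "jog_arm", "data": {
  "fingers": [5,5,5,5,5,5,5,5,5,5,5,5],
  "slide": [
    [0,0,-1],
    [0,0,-3.5],
    [-0.3,0.2,-7],
    [-0.5,0.3,-10.5],
    [-0.7,0.4,-14],
    [-0.9,0.5,-17.5],
    [-1.0,0.6,-21],
    [-1.2,0.7,-24.5],
    [-1.4,0.8,-28],
    [-1.4,0.8,-31.5],
    [-1.4,0.8,-34],
    [-1.4,0.8,-34]
  ],
  "rotation": [
    [0,0,0],
    [0.3,-0.6,0],
    [0.6,-1.2,0],
    [0.9,-1.8,0],
    [1.2,-2.4,0],
    [1.5,-3,0],
    [1.8,-3.5,0.1],
    [1.8,-3.5,0.1],
    [1.8,-3.5,0.1],
    [1.8,-3.5,0.1],
    [1.8,-3.5,0.1],
    [1.8,-3.5,0.1]
  ]
}}

```text
clock: 4.27
tool_pos: [0.4789, 0.159, 0.0895]
tool_rot: [-0.678, 0.693, 0.198, 0.144]
contact_force: [0.8, -0.0, -2.2]
gripper_width: 0.155
```

Call:
{"op": "jog_arm", "data": {
  "fingers": [5,5,5,5],
  "slide": [
    [-1,1.7,0],
    [-2,3.5,0],
    [-3,5.2,0],
    [-3,5.2,0]
  ],
  "rotation": [
    [0,0,0],
    [0,0,0],
    [0,0,0],
    [0,0,0]
  ]
}}

```text
clock: 4.6
tool_pos: [0.4828, 0.1643, 0.033]
tool_rot: [-0.675, 0.697, 0.2, 0.136]
contact_force: [-0.8, 1.9, -3.1]
gripper_width: 0.154
```

```bash
python3 - <<'E'
from st import *
from goal import *
print(rel([.47,.02,.06],orient(3.1,30)))
snap("wrist","w5"); np.save("w5cam.npy",C)
E
```

```text
t 4.6 p [0.4828 0.1643 0.033 ] F [-0.841  1.92  -3.115] w 0.1537539746956661 
q [ 0.1592  0.9602 -1.3156  2.4607  1.7371  1.2662 -0.6661]
[[ 0.8833  0.4619 -0.0798]
 [ 0.0948 -0.0094  0.9954]
 [ 0.459  -0.8869 -0.0521]]
(array([ -1.26,  -2.85, -14.4 ]), array([ 1.9,  2.7, -2.6]))
```

View pics/w5.png

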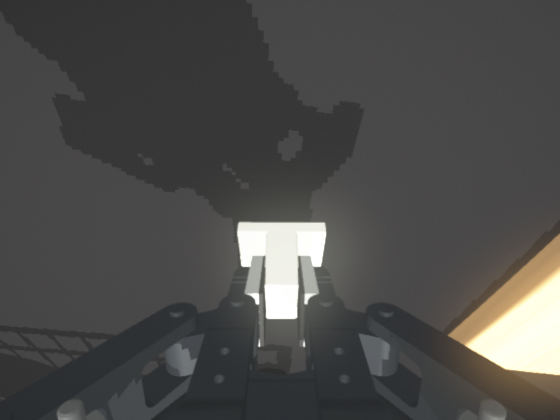

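The arm ran near its inner reach limit (q4≈2.46) because a leaned hand at x=0.47 is too close to the base. I'll back off outward.

```bash
python3 - <<'E'
from goal import *
print(rel([.56,.12,.10],orient(3.1,30)))
E
```

```text
(array([10.11, -3.1 , -5.41]), array([ 1.8,  2.6, -3.5]))
```

Call:
{"op": "jog_arm", "data": {
  "fingers": [5,5,5,5],
  "slide": [
    [2.5,-0.8,-1.3],
    [5,-1.6,-2.7],
    [7.5,-2.4,-4.0],
    [10.1,-3.1,-5.4]
  ],
  "rotation": [
    [0.5,0.7,-0.9],
    [0.9,1.3,-1.8],
    [1.4,2,-2.7],
    [1.8,2.6,-3.5]
  ]
}}

```text
clock: 4.98
tool_pos: [0.5619, 0.1209, 0.1103]
tool_rot: [0.686, -0.677, -0.209, -0.168]
contact_force: [0.3, 0.6, -1.5]
gripper_width: 0.15
```

```bash
python3 - <<'E'
from st import *
from goal import *
print(rel([.56,.12,.10],orient(3.1,30)))
E
```

```text
t 4.9833 p [0.5619 0.1209 0.1103] F [ 0.2975  0.5705 -1.4771] w 0.1498383855361 
q [ 0.4377  0.8283 -1.3777  2.3214  1.6898  1.0767 -0.3509]
[[ 0.8567  0.5125 -0.0591]
 [ 0.0521  0.028   0.9982]
 [ 0.5132 -0.8582 -0.0027]]
(array([-0.69,  0.79, -0.07]), array([-0. ,  0.3,  0.9]))
```

Call:
{"op": "jog_arm", "data": {
  "fingers": [5,5,5],
  "slide": [
    [0.5,-0.2,0],
    [1,-0.5,0],
    [1,-0.5,0]
  ],
  "rotation": [
    [0,0,0],
    [0,0,0],
    [0,0,0]
  ]
}}

```text
clock: 5.23
tool_pos: [0.5682, 0.1216, 0.121]
tool_rot: [0.685, -0.677, -0.209, -0.169]
contact_force: [-0.6, -0.6, -0.0]
gripper_width: 0.154
```

```bash
python3 - <<'E'
from st import *
snap("wrist","w6"); snap("scene","s6")
E
```

```text
t 5.2333 p [0.5682 0.1216 0.121 ] F [-0.5681 -0.6467 -0.0165] w 0.15373171559351648 
q [ 0.4479  0.813  -1.3871  2.2978  1.6619  1.0691 -0.3151]
[[ 0.8554  0.5148 -0.0571]
 [ 0.0513  0.0255  0.9984]
 [ 0.5154 -0.857  -0.0046]]
```

View pics/w6.png

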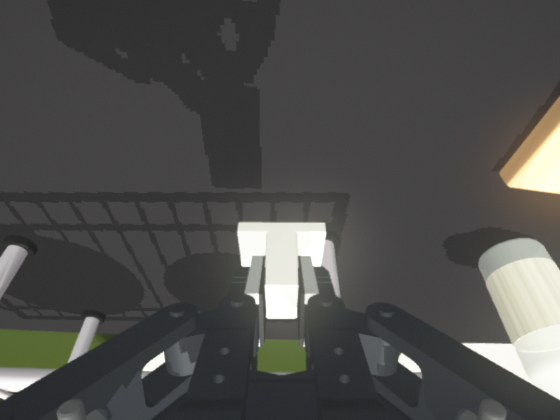

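View pics/s6.png

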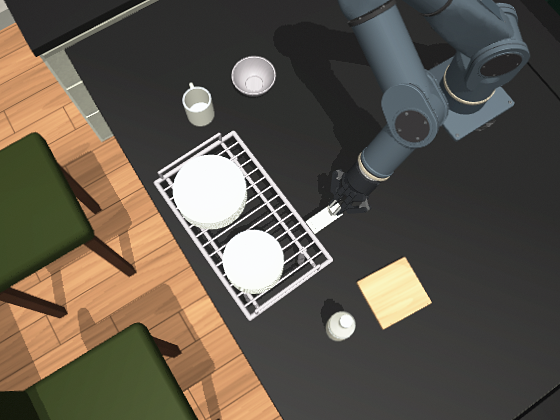

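```bash
python3 - <<'E'
import cv2
t=cv2.imread("pics/w6.png")
cv2.imwrite("pics/c7.png",cv2.resize(cv2.convertScaleAbs(t[215:335,0:130],alpha=2.5,beta=20),None,fx=5,fy=5,interpolation=cv2.INTER_CUBIC))
cv2.imwrite("pics/c8.png",cv2.resize(cv2.convertScaleAbs(t[185:315,280:400],alpha=2.5,beta=20),None,fx=4.6,fy=4.6,interpolation=cv2.INTER_CUBIC))
E
```

```text
(no output)
```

View pics/c7.png

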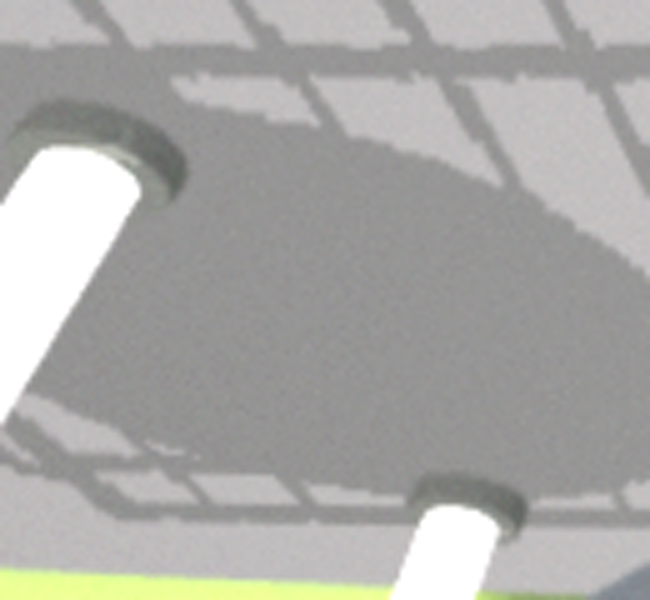

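View pics/c8.png

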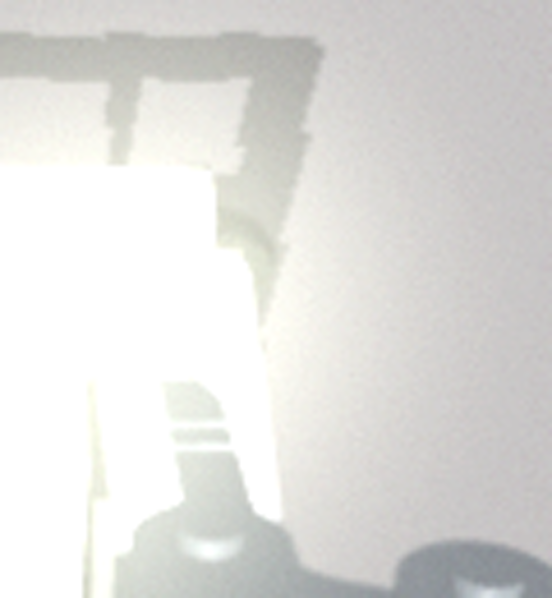

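```bash
python3 - <<'E'
from st import *
C0=r.camera_params("wrist")
rc=np.array([-0.0727,-0.1421,0.0005])
f=lambda p:(np.array(p,float)+.5)/5-.5+np.array([0,215])
pts={"leg@foottop":[88,172],"frontbottom":[85,102],"frontTop":[80,120],"rear legctr":[463,525]}
for k,v in pts.items():
    for z in(0,.008,.016): print(k,z,onz(C0,[f(v)],z)[0])
E
```

```text
t 5.3333 p [0.5674 0.1221 0.1202] F [ 0.0212 -0.4168 -1.377 ] w 0.1566328766235125 
q [ 0.4467  0.815  -1.3882  2.2993  1.6622  1.0712 -0.3158]
[[ 0.8559  0.5138 -0.0586]
 [ 0.0528  0.0259  0.9983]
 [ 0.5144 -0.8575 -0.0049]]
leg@foottop 0 [ 0.7285 -0.1458  0.    ]
leg@foottop 0.008 [ 0.7169 -0.1357  0.008 ]
leg@foottop 0.016 [ 0.7053 -0.1255  0.016 ]
frontbottom 0 [ 0.7042 -0.1339 -0.    ]
frontbottom 0.008 [ 0.6936 -0.1242  0.008 ]
frontbottom 0.016 [ 0.683  -0.1145  0.016 ]
frontTop 0 [ 0.7103 -0.1381  0.    ]
frontTop 0.008 [ 0.6995 -0.1282  0.008 ]
frontTop 0.016 [ 0.6886 -0.1183  0.016 ]
rear legctr 0 [ 0.8938 -0.1254  0.    ]
rear legctr 0.008 [ 0.8758 -0.116   0.008 ]
rear legctr 0.016 [ 0.8578 -0.1066  0.016 ]
```

Left foot fits z=0 (bears); the right fits only as hanging (foot spacing 302 mm vs 314/322 mm for the other cases). So I go to the right foot, about (0.7025,-0.1265), with rack yaw about 3.1°. I'll move across in small steps and watch the joints.

```bash
python3 - <<'E'
from goal import *
print(rel([.585,-.01,.10],orient(3.1,30)))
print(rel([.585,-.133,.08],orient(3.1,30)))
E
```

```text
(array([ -0.23,   2.29, -13.28]), array([0.1, 0.4, 1. ]))
(array([ -1.91,   3.69, -25.55]), array([0.1, 0.4, 1. ]))
```

Call:
{"op": "jog_arm", "data": {
  "fingers": [5,5,5,5,5,5],
  "slide": [
    [0,0.4,-2],
    [0,0.8,-4.5],
    [-0.1,1.2,-7],
    [-0.1,1.6,-9.5],
    [-0.2,2.0,-12],
    [-0.2,2.3,-13.3]
  ],
  "rotation": [
    [0,0,0],
    [0,0.1,0.2],
    [0,0.2,0.4],
    [0,0.3,0.6],
    [0,0.4,0.8],
    [0.1,0.4,1]
  ]
}}

```text
clock: 5.83
tool_pos: [0.5846, -0.0128, 0.0986]
tool_rot: [0.688, -0.678, -0.199, -0.164]
contact_force: [-0.2, 0.3, 0.4]
gripper_width: 0.155
```

```bash
python3 - <<'E'
from st import *
from goal import *
print(rel([.585,-.133,.08],orient(3.1,30)))
E
```

```text
t 5.8333 p [ 0.5846 -0.0128  0.0986] F [-0.1671  0.2732  0.3554] w 0.15541125256342214 
q [ 0.7661  0.8597 -1.3652  2.2974  1.7275  0.9216 -0.0623]
[[ 0.8666  0.4964 -0.0513]
 [ 0.0445  0.0255  0.9987]
 [ 0.4971 -0.8677  0.    ]]
(array([ -1.42,   1.32, -12.01]), array([ 0.1, -0.1, -0.2]))
```

Call:
{"op": "jog_arm", "data": {
  "fingers": [5,5,5,5,5,5],
  "slide": [
    [-0.2,0.2,-2],
    [-0.5,0.5,-4.5],
    [-0.8,0.8,-7],
    [-1.1,1.1,-9.5],
    [-1.4,1.3,-12],
    [-1.4,1.3,-12]
  ],
  "rotation": [
    [0,0,0],
    [0,0,0],
    [0,0,0],
    [0,0,0],
    [0,0,0],
    [0,0,0]
  ]
}}

```text
clock: 6.33
tool_pos: [0.5848, -0.1353, 0.0794]
tool_rot: [0.687, -0.679, -0.197, -0.165]
contact_force: [0.2, 0.2, -1.0]
gripper_width: 0.157
```

```bash
python3 - <<'E'
from st import *
snap("wrist","w7"); snap("scene","s7"); snap("top","t7")
E
```

```text
t 6.3333 p [ 0.5848 -0.1353  0.0794] F [ 0.1623  0.1809 -1.0121] w 0.1565176750501285 
q [ 1.0205  0.903  -1.3126  2.2529  1.7522  0.78    0.2064]
[[ 0.8674  0.4954 -0.0467]
 [ 0.0407  0.0229  0.9989]
 [ 0.496  -0.8683 -0.0003]]
```

View pics/w7.png

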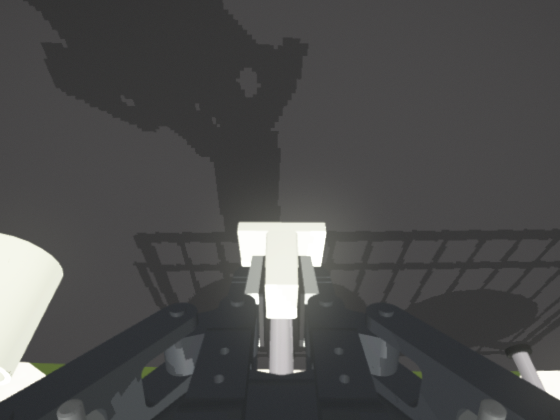

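View pics/s7.png

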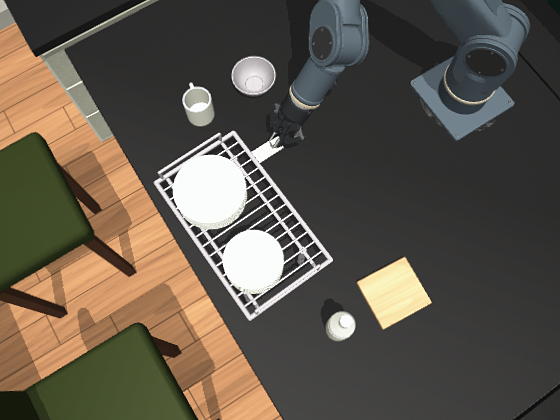

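View pics/t7.png

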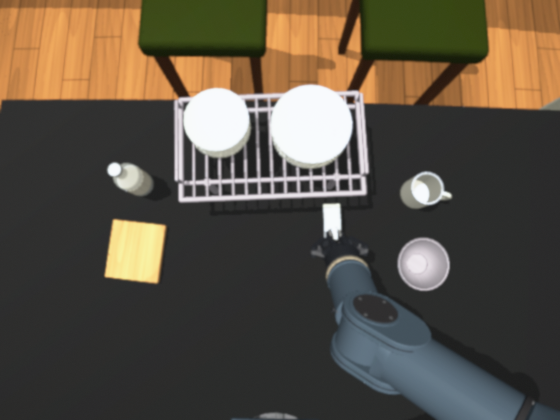

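```bash
python3 - <<'E'
import cv2
t=cv2.imread("pics/w7.png")
cv2.imwrite("pics/c9.png",cv2.resize(cv2.convertScaleAbs(t[215:380,225:335],alpha=1.2,beta=10),None,fx=3.6,fy=3.6,interpolation=cv2.INTER_CUBIC))
t=cv2.imread("pics/t7.png")
cv2.imwrite("pics/c10.png",cv2.resize(cv2.convertScaleAbs(t[160:270,290:380],alpha=1.5,beta=10),None,fx=5.4,fy=5.4,interpolation=cv2.INTER_CUBIC))
E
```

```text
(no output)
```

View pics/c9.png

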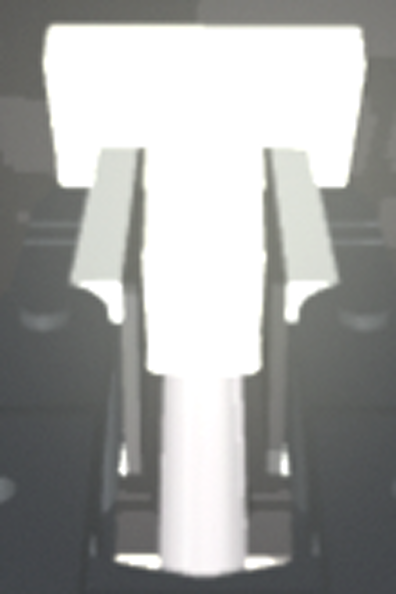

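View pics/c10.png

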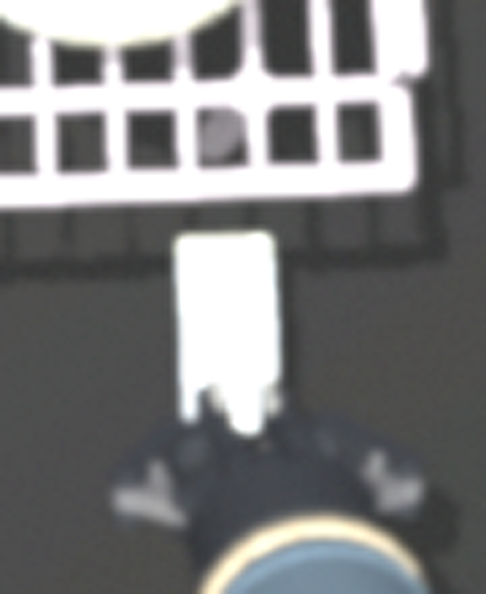

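Rib (col 281.6) and right leg (col 281.4) line up. I'll lower close to the bench in front of the foot.

Call:
{"op": "jog_arm", "data": {
  "fingers": [5,5,5,5,5,5,5],
  "slide": [
    [-0.3,1.2,0],
    [-0.7,2.4,0],
    [-1.0,3.6,0],
    [-1.35,4.8,0],
    [-1.55,5.5,0],
    [-1.67,5.95,0],
    [-1.67,5.95,0]
  ],
  "rotation": [
    [0,0,-0.4],
    [0,0,-0.4],
    [0,0,-0.4],
    [0,0,-0.4],
    [0,0,-0.4],
    [0,0,-0.4],
    [0,0,-0.4]
  ]
}}

```text
clock: 7.07
tool_pos: [0.6017, -0.1288, 0.0217]
tool_rot: [0.688, -0.677, -0.203, -0.167]
contact_force: [-0.8, 0.3, -0.5]
gripper_width: 0.155
```

```bash
python3 - <<'E'
from st import *
snap("wrist","w8")
E
```

```text
t 7.0667 p [ 0.6017 -0.1288  0.0217] F [-0.7716  0.2913 -0.4741] w 0.1549130450334326 
q [ 0.9603  1.0407 -1.2629  2.2576  1.9335  0.8582  0.1051]
[[ 0.8618  0.5044 -0.0533]
 [ 0.0451  0.0284  0.9986]
 [ 0.5052 -0.863   0.0017]]
```

View pics/w8.png

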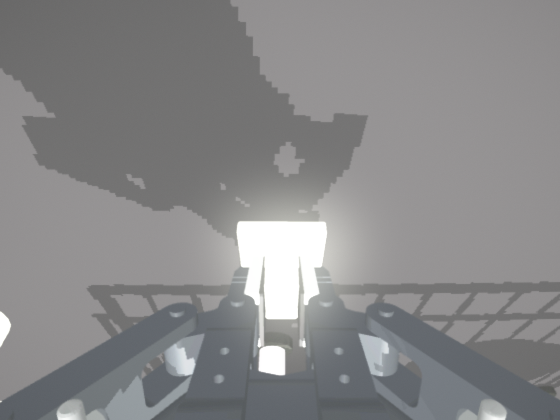

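Call:
{"op": "jog_arm", "data": {
  "fingers": [5,5,5],
  "slide": [
    [0,0,-0.3],
    [0,0,-0.6],
    [0,0,-0.6]
  ],
  "rotation": [
    [0,0,0],
    [0,0,0],
    [0,0,0]
  ]
}}

```text
clock: 7.37
tool_pos: [0.6022, -0.1373, 0.0229]
tool_rot: [0.687, -0.678, -0.203, -0.168]
contact_force: [-0.1, -0.4, -0.7]
gripper_width: 0.154
```

```bash
python3 - <<'E'
from st import *
im=snap("wrist","w9")
cv2.imwrite("pics/c11.png",cv2.resize(cv2.convertScaleAbs(im[215:380,225:335],alpha=1.0,beta=0),None,fx=3.6,fy=3.6,interpolation=cv2.INTER_CUBIC))
E
```

```text
t 7.3667 p [ 0.6022 -0.1373  0.0229] F [-0.1496 -0.4407 -0.7448] w 0.15404900489775117 
q [ 0.975   1.0373 -1.2594  2.2511  1.9296  0.8468  0.1226]
[[ 0.8612  0.5057 -0.0503]
 [ 0.0435  0.0253  0.9987]
 [ 0.5064 -0.8623 -0.0002]]
```

View pics/c11.png

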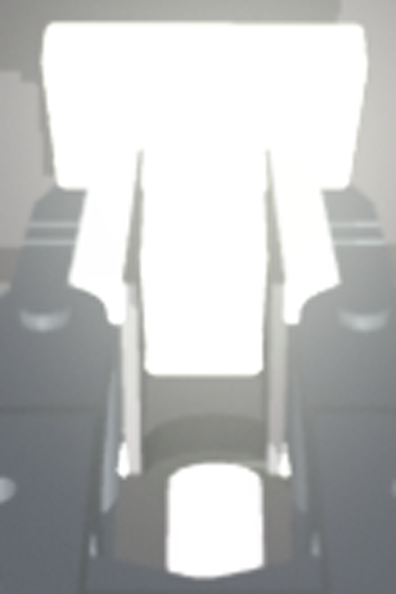

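Call:
{"op": "jog_arm", "data": {
  "fingers": [5,5,5,5],
  "slide": [
    [-0.1,0.17,0.2],
    [-0.2,0.34,0.2],
    [-0.25,0.43,0.2],
    [-0.25,0.43,0.2]
  ],
  "rotation": [
    [0,0,0],
    [0,0,0],
    [0,0,0],
    [0,0,0]
  ]
}}

```text
clock: 7.75
tool_pos: [0.6018, -0.134, 0.017]
tool_rot: [0.687, -0.677, -0.203, -0.168]
contact_force: [0.7, 0.4, 0.4]
gripper_width: 0.157
```

Call:
{"op": "jog_arm", "data": {
  "fingers": [5,5],
  "slide": [
    [-0.05,0.09,0],
    [-0.05,0.09,0]
  ],
  "rotation": [
    [0,0,0],
    [0,0,0]
  ]
}}

```text
clock: 7.92
tool_pos: [0.6021, -0.1339, 0.0166]
tool_rot: [0.687, -0.677, -0.203, -0.168]
contact_force: [-1.5, -0.2, 2.9]
gripper_width: 0.155
```

Call:
{"op": "jog_arm", "data": {
  "fingers": [5,5],
  "slide": [
    [-0.05,0.09,0],
    [-0.05,0.09,0]
  ],
  "rotation": [
    [0,0,0],
    [0,0,0]
  ]
}}

```text
clock: 8.08
tool_pos: [0.6022, -0.1339, 0.0165]
tool_rot: [0.687, -0.677, -0.204, -0.168]
contact_force: [-9.3, -1.8, 16.3]
gripper_width: 0.154
```

Call:
{"op": "jog_arm", "data": {
  "fingers": [5,5],
  "slide": [
    [0.04,-0.07,0],
    [0.04,-0.07,0]
  ],
  "rotation": [
    [0,0,0],
    [0,0,0]
  ]
}}

```text
clock: 8.25
tool_pos: [0.6022, -0.134, 0.0166]
tool_rot: [0.687, -0.677, -0.203, -0.168]
contact_force: [-4.5, -1.1, 6.9]
gripper_width: 0.16
```

```bash
python3 - <<'E'
from st import *
im=snap("wrist","w10")
cv2.imwrite("pics/c12.png",cv2.resize(cv2.convertScaleAbs(im[215:380,225:335],alpha=1.0,beta=0),None,fx=3.6,fy=3.6,interpolation=cv2.INTER_CUBIC))
f=np.array([np.cos(np.radians(3.1)),np.sin(np.radians(3.1)),0])
print("fwd 1cm in tool",A.T@f)
E
```

```text
t 8.25 p [ 0.6022 -0.134   0.0166] F [-4.4514 -1.1374  6.9156] w 0.15977084205872832 
q [ 0.9668  1.0521 -1.2567  2.2558  1.9483  0.8591  0.1077]
[[ 0.8611  0.5059 -0.0518]
 [ 0.0443  0.0268  0.9987]
 [ 0.5066 -0.8622  0.0006]]
fwd 1cm in tool [0.8622 0.5066 0.0023]
```

View pics/c12.png

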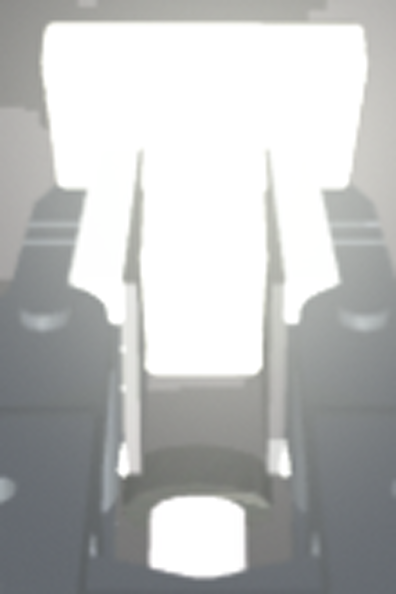

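```bash
python3 - <<'E'
from st import *
c=r.camera_params("wrist")
g=lambda p:(np.array(p,float)+.5)/3.6-.5+np.array([225,215])
for n,p in(("bot front",[199,447]),("top front",[199,480]),("leg front base",[198,497])):
    for z in(0,.008,.016): print(n,z,onz(c,[g(p)],z)[0])
E
```

```text
t 8.3 p [ 0.6022 -0.134   0.0166] F [-3.834  -0.0464  7.2684] w 0.15330247920960813 
q [ 0.9668  1.0521 -1.2568  2.2559  1.9484  0.8592  0.1077]
[[ 0.8611  0.5058 -0.0518]
 [ 0.0444  0.0267  0.9987]
 [ 0.5065 -0.8622  0.0006]]
bot front 0 [ 0.7147 -0.1284 -0.    ]
bot front 0.008 [ 0.6955 -0.1293  0.008 ]
bot front 0.016 [ 0.6762 -0.1302  0.016 ]
top front 0 [ 0.7325 -0.1275  0.    ]
top front 0.008 [ 0.7118 -0.1285  0.008 ]
top front 0.016 [ 0.6912 -0.1295  0.016 ]
leg front base 0 [ 0.7424 -0.1273  0.    ]
leg front base 0.008 [ 0.721  -0.1283  0.008 ]
leg front base 0.016 [ 0.6996 -0.1293  0.016 ]
```

All heights agree with the right foot hanging (axis about x 0.706, y -0.130). I'll slide forward in stages.

Call:
{"op": "jog_arm", "data": {
  "fingers": [5,5,5,5,5],
  "slide": [
    [0.43,0.25,0],
    [0.86,0.51,0],
    [1.3,0.76,0],
    [1.72,1.01,0],
    [1.72,1.01,0]
  ],
  "rotation": [
    [0,0,0],
    [0,0,0],
    [0,0,0],
    [0,0,0],
    [0,0,0]
  ]
}}

```text
clock: 8.72
tool_pos: [0.623, -0.1329, 0.0167]
tool_rot: [0.687, -0.677, -0.203, -0.168]
contact_force: [2.4, -0.3, 3.3]
gripper_width: 0.153
```

Call:
{"op": "jog_arm", "data": {
  "fingers": [5,5,5,5,5],
  "slide": [
    [0.22,0.13,0],
    [0.43,0.25,0],
    [0.65,0.38,0],
    [0.86,0.51,0],
    [0.86,0.51,0]
  ],
  "rotation": [
    [0,0,0],
    [0,0,0],
    [0,0,0],
    [0,0,0],
    [0,0,0]
  ]
}}

```text
clock: 9.13
tool_pos: [0.632, -0.1322, 0.0166]
tool_rot: [0.687, -0.677, -0.203, -0.168]
contact_force: [-4.2, -1.1, 9.0]
gripper_width: 0.151
```

```bash
python3 - <<'E'
from st import *
im=snap("wrist","w11")
cv2.imwrite("pics/c13.png",cv2.resize(cv2.convertScaleAbs(im[215:380,225:335],alpha=1.0,beta=0),None,fx=3.6,fy=3.6,interpolation=cv2.INTER_CUBIC))
E
```

```text
t 9.1333 p [ 0.632  -0.1322  0.0166] F [-4.1774 -1.0709  9.0408] w 0.15148209342961785 
q [ 0.935   1.057  -1.2389  2.1852  1.9122  0.8398  0.1596]
[[ 0.8611  0.5058 -0.0523]
 [ 0.0447  0.0272  0.9986]
 [ 0.5065 -0.8623  0.0008]]
```

View pics/c13.png

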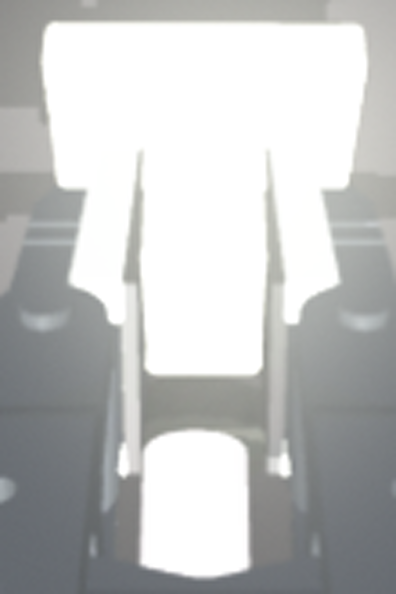

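Call:
{"op": "jog_arm", "data": {
  "fingers": [5,5,5,5,5],
  "slide": [
    [0.34,0.17,-0.05],
    [0.66,0.35,-0.1],
    [1.0,0.55,-0.1],
    [1.3,0.73,-0.1],
    [1.3,0.73,-0.1]
  ],
  "rotation": [
    [0,0,0],
    [0,0,0],
    [0,0,0],
    [0,0,0],
    [0,0,0]
  ]
}}

```text
clock: 9.6
tool_pos: [0.6474, -0.1327, 0.0166]
tool_rot: [0.687, -0.677, -0.203, -0.168]
contact_force: [-0.5, 0.7, 3.3]
gripper_width: 0.154
```

```bash
python3 - <<'E'
from st import *
im=snap("wrist","w12")
cv2.imwrite("pics/c14.png",cv2.resize(cv2.convertScaleAbs(im[215:380,225:335],alpha=1.0,beta=0),None,fx=3.6,fy=3.6,interpolation=cv2.INTER_CUBIC))
E
```

```text
t 9.6 p [ 0.6474 -0.1327  0.0166] F [-0.4803  0.6658  3.258 ] w 0.1541499312859637 
q [ 0.9206  1.0597 -1.2293  2.1476  1.892   0.8291  0.1893]
[[ 0.8611  0.5058 -0.0517]
 [ 0.0441  0.0269  0.9987]
 [ 0.5065 -0.8622  0.0009]]
```

View pics/c14.png

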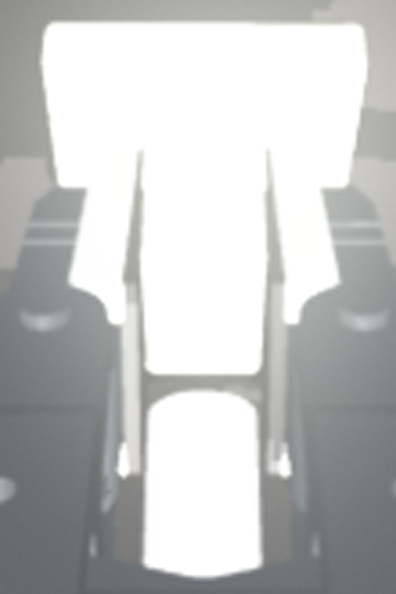

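```bash
python3 - <<'E'
from st import *
c=r.camera_params("wrist")
g=lambda p:(np.array(p,float)+.5)/3.6-.5+np.array([225,215])
print("leg front",onz(c,[g([203,391])],.016)[0], "rib top back/front",onz(c,[g([204,150]),g([204,373])],.034))
print("tail top edge",onz(c,[g([204,26]),g([204,186])],.006))
E
```

```text
t 9.65 p [ 0.6473 -0.1326  0.0166] F [0.9343 0.912  3.2643] w 0.15583213099205906 
q [ 0.9207  1.0598 -1.2293  2.1479  1.8925  0.829   0.1889]
[[ 0.861   0.506  -0.0517]
 [ 0.0441  0.027   0.9987]
 [ 0.5067 -0.8621  0.0009]]
leg front [ 0.6992 -0.1293  0.016 ] rib top back/front [[ 0.608  -0.1339  0.034 ]
 [ 0.6554 -0.1314  0.034 ]]
tail top edge [[ 0.6216 -0.1331  0.006 ]
 [ 0.6555 -0.1314  0.006 ]]
```

Call:
{"op": "jog_arm", "data": {
  "fingers": [5,5,5,5,5],
  "slide": [
    [0.33,0.19,0],
    [0.65,0.38,0],
    [0.97,0.57,0],
    [1.3,0.76,0],
    [1.3,0.76,0]
  ],
  "rotation": [
    [0,0,0],
    [0,0,0],
    [0,0,0],
    [0,0,0],
    [0,0,0]
  ]
}}

```text
clock: 10.07
tool_pos: [0.6623, -0.1319, 0.0166]
tool_rot: [0.687, -0.677, -0.203, -0.168]
contact_force: [-0.0, 1.2, 3.7]
gripper_width: 0.154
```

```bash
python3 - <<'E'
from st import *
im=snap("wrist","w13"); snap("scene","s13")
cv2.imwrite("pics/c15.png",cv2.resize(cv2.convertScaleAbs(im[215:380,225:335],alpha=1.0,beta=0),None,fx=3.6,fy=3.6,interpolation=cv2.INTER_CUBIC))
E
```

```text
t 10.0667 p [ 0.6623 -0.1319  0.0166] F [-0.0294  1.1616  3.7011] w 0.15390834364354344 
q [ 0.9044  1.0631 -1.2207  2.1115  1.872   0.8211  0.2171]
[[ 0.8612  0.5056 -0.0517]
 [ 0.0441  0.0268  0.9987]
 [ 0.5063 -0.8623  0.0008]]
```

View pics/c15.png

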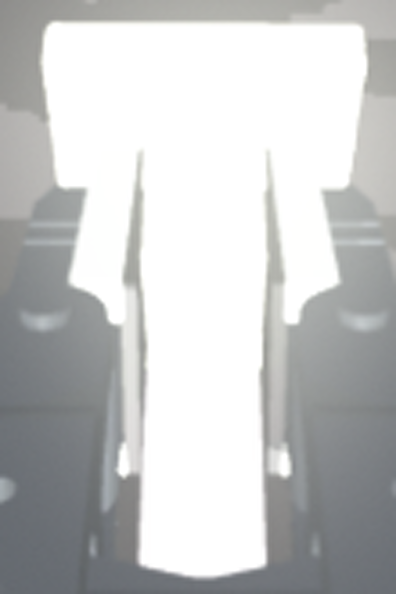

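View pics/s13.png

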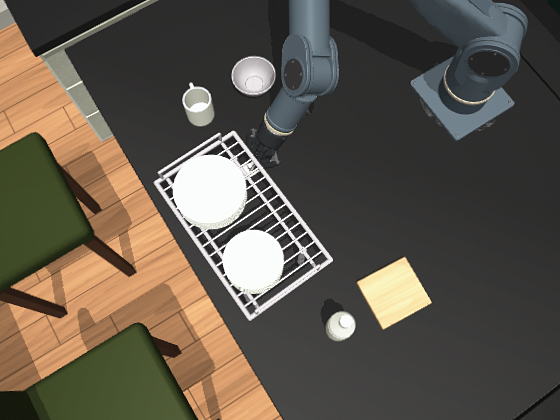

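It went in without jamming (Fx≈0). I'll open the fingers, then back out along the tool axis.

Call:
{"op": "jog_arm", "data": {
  "fingers": [20,26,32,38,44,44,44],
  "slide": [
    [0,0,0],
    [0,0,0],
    [0,0,0],
    [0,0,0],
    [0,0,0],
    [0,0,0],
    [0,0,0]
  ],
  "rotation": [
    [0,0,0],
    [0,0,0],
    [0,0,0],
    [0,0,0],
    [0,0,0],
    [0,0,0],
    [0,0,0]
  ]
}}

```text
clock: 10.75
tool_pos: [0.6619, -0.1321, 0.0163]
tool_rot: [0.687, -0.677, -0.203, -0.168]
contact_force: [-0.6, -0.5, -0.0]
gripper_width: 0.439
```

```bash
python3 - <<'E'
from st import *
im=snap("wrist","w14")
E
```

```text
t 10.75 p [ 0.6619 -0.1321  0.0163] F [-0.6185 -0.5475 -0.0217] w 0.43928656001040745 
q [ 0.9047  1.0633 -1.2204  2.112   1.8721  0.8213  0.2169]
[[ 0.8615  0.5052 -0.0514]
 [ 0.0439  0.0266  0.9987]
 [ 0.5059 -0.8626  0.0008]]
```

View pics/w14.png

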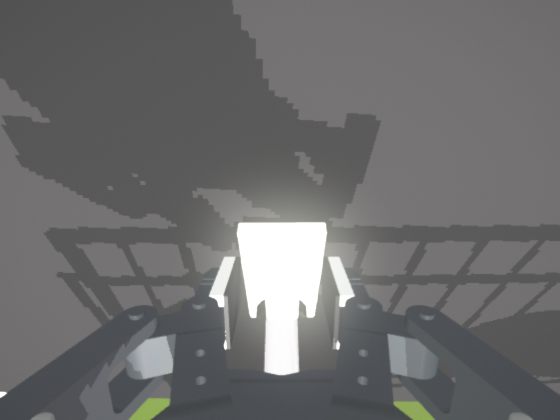

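Call:
{"op": "jog_arm", "data": {
  "fingers": [44,44,44,44,44,44,44],
  "slide": [
    [0,-0.8,0],
    [0,-2.4,0],
    [0,-4,0],
    [0,-6,0],
    [0,-8,0],
    [0,-10,0],
    [0,-10,0]
  ],
  "rotation": [
    [0,0,0],
    [0,0,0],
    [0,0,0],
    [0,0,0],
    [0,0,0],
    [0,0,0],
    [0,0,0]
  ]
}}

```text
clock: 11.38
tool_pos: [0.6108, -0.1345, 0.1059]
tool_rot: [0.686, -0.677, -0.204, -0.168]
contact_force: [0.2, 0.4, 0.2]
gripper_width: 0.443
```

```bash
python3 - <<'E'
from st import *
im=snap("wrist","w15")
E
```

```text
t 11.3833 p [ 0.6108 -0.1345  0.1059] F [0.2311 0.3755 0.1519] w 0.4432849685554128 
q [ 1.0151  0.8679 -1.3197  2.1842  1.6631  0.7518  0.3006]
[[ 0.86    0.5076 -0.0525]
 [ 0.0459  0.0256  0.9986]
 [ 0.5082 -0.8612 -0.0013]]
```

View pics/w15.png

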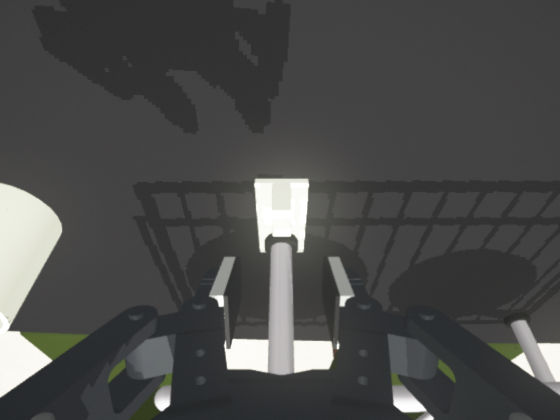

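Packer stays in place with the foot over it. I'll zoom in to measure before handing in.

```bash
python3 - <<'E'
import cv2
t=cv2.imread("pics/w15.png")
cv2.imwrite("pics/c16.png",cv2.resize(t[165:265,235:330],None,fx=6,fy=6,interpolation=cv2.INTER_CUBIC))
E
```

```text
(no output)
```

View pics/c16.png

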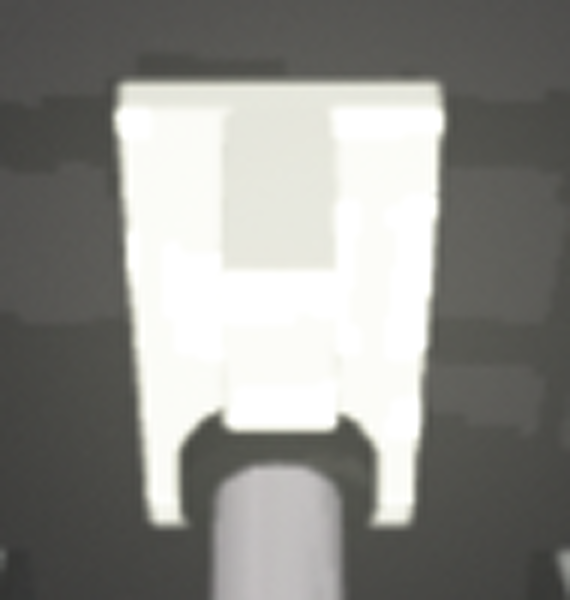

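```bash
python3 - <<'E'
from st import *
c=r.camera_params("wrist")
g=lambda p:(np.array(p,float)+.5)/6-.5+np.array([235,165])
tail=onz(c,[g([280,107])],.006)[0]; tip=onz(c,[g([170,523]),g([390,523])],.0025)
leg=onz(c,[g([278,465])],.016)[0]; fe=onz(c,[g([182,480]),g([376,480])],.010)
print(tail,tip,leg,fe,fe.mean(0),tip.mean(0))
E
```

```text
t 11.4333 p [ 0.6112 -0.1351  0.1046] F [1.3403 0.3525 0.2236] w 0.44091134078025324 
q [ 1.0139  0.8703 -1.3176  2.1834  1.6658  0.7528  0.2992]
[[ 0.8603  0.5071 -0.0515]
 [ 0.0451  0.0249  0.9987]
 [ 0.5077 -0.8615 -0.0014]]
[ 0.6414 -0.1328  0.006 ] [[ 0.7318 -0.1453  0.0025]
 [ 0.73   -0.1112  0.0025]] [ 0.6991 -0.1301  0.016 ] [[ 0.711  -0.1435  0.01  ]
 [ 0.7095 -0.1153  0.01  ]] [ 0.7103 -0.1294  0.01  ] [ 0.7309 -0.1282  0.0025]
```

```bash
python3 - <<'E'
from st import *
snap("top","t16"); a=cv2.imread("pics/scene0.png"); b=snap("scene","s16")
d=cv2.absdiff(a,b).max(2)
for n,(x0,y0,x1,y1) in dict(bowl=(232,55,276,98),mug=(180,82,217,128),bottle=(323,308,357,343)).items(): print(n,(d[y0:y1,x0:x1]>40).sum())
E
```

```text
t 11.4333 p [ 0.6112 -0.1351  0.1046] F [1.3403 0.3525 0.2236] w 0.44091134078025324 
q [ 1.0139  0.8703 -1.3176  2.1834  1.6658  0.7528  0.2992]
[[ 0.8603  0.5071 -0.0515]
 [ 0.0451  0.0249  0.9987]
 [ 0.5077 -0.8615 -0.0014]]
bowl 0
mug 0
bottle 0
```

View pics/t16.png

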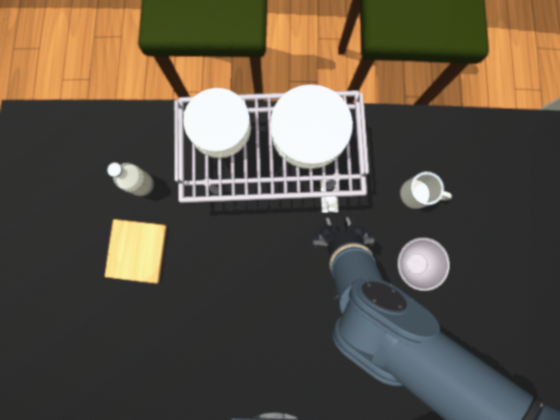

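The packer lies under the right front foot, and the hand is clear in front of the rack. The bowl at (424,264), the mug and the bottle have not moved. Handing in.

```bash
python3 - <<'E'
from h import *
print(r.hand_in())
E
```

```text
the job is handed in; nothing more can be done
None
```

The packer is home under the right front foot, which is the one that hangs. I picked it up by its rib with the hand leaned back 30°, lowered it flat onto the bench and slid it in. There was no jamming. Then I let go, backed out and handed in at about 11.5 s.

**Last checks**
- **Position:** the foot's axis is about 23 mm back from the thin end (limits 14 to 65 mm) and within about 2 mm of the centreline. The blade is flat as far as the picture shows.
- **Bystanders:** the bowl, bottle and mug are unchanged in the scene camera. I saw no push-back from the rack at any time.

**Departures and doubts**
- **Left foot not tried:** I did not try the thin end under the left foot. I picked the right foot from the pictures, and the blade sliding in freely supported that.
- **Unreachable pose:** early on I asked for a pose too close to the base, and joint 4 read 2.4607 against its listed limit of 2.46. I backed off at once. The move swung the elbow to the right for the rest of the job, but it touched nothing.
- **Measurement spread:** the pictures disagreed by about 6 mm on where the right foot is (x 0.7025 to 0.708), and by about 4 mm on where the packer started sideways. Both were well within what the job allows.

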